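Close up the counter bin with its loose cover panel

ROBOT

A 6-joint arm with a two-finger parallel gripper is mounted at the origin on the work surface. World frame = base frame: x ahead of the robot, y to its left, z up, the work surface at z = 0. Lengths are in mm, angles in degrees, forces in N, time in s.
With the tool pointing down it reaches from about 300 to 850 mm from the base axis. Payload 4.2 kg.
Tool frame: the origin (TCP) lies midway between the tips of the shut fingers; the grasp point (between the pads) lies 19 mm behind it; z points along the fingers, y is the line along which they close (so a half turn about z gives the same grasp; the last joint's range is limited). The gripper opens to 91 mm and grips with 3 to 60 N. Pads are 32 mm wide; open, the fingers measure 118 mm over their backs; the gripper's body (76 mm by 178 mm) begins 60 mm behind the grasp point.
Start: joints at [-70.474, 18.312, 89.639, -0, 72.044, -1.146], TCP at [202.992, -537.994, 213.976] pointing down, gripper open.
Joint ranges: [-177.97, 177.97], [-48.28, 115.42], [12.27, 149.76], [-77.06, 257.06], [2.81, 150.46], [-146.56, 146.56]. Speed limits (degrees/s): [147.25, 147.25, 180, 180, 180, 180].

INTERFACE

Orientations are given as [roll, pitch, yaw] about the fixed x, y, z axes, in that order (R = Rz(yaw) Ry(pitch) Rx(roll)).
In Python, from workcell import state, grab_frame, camera_model, workorder gives the robot as it stands.
- The arm moves only by the tool carry_out, never from a script. Its argument "commands" is a list of rows, each a list of 7 numbers: the turn, a rotation vector about the tool's x, y, z in degrees, then the shift along the tool's x, y, z in mm, then the opening, from -1 (shut) to 1 (fully open). In form: [[ax, ay, az, dx, dy, dz, hand], ...]. A call has 1 to 20 rows; each row is the pose to reach, as a shift and turn from the pose commanded when the call began, along the tool's axes at that moment; what a row does not reach only later rows make up. A row lasts 1/10 s, in which the tool goes at most 50 mm and 8.59 degrees, less where a joint would pass 70% of its speed; a pose out of reach is approached as far as the arm can. A call with a gripper value outside its range is refused whole. The fingers move at their own pace and stop on an object; "force" is the grip in N (left out, the last holds). Time passes only in rows, so rows that repeat a pose let the fingers close. It gives the time, the measured TCP pose, the force, the opening and the grip force at its end, in the units of the state.
- state(): the state, without advancing time (a new reading comes with each control period).
- grab_frame(name): name is "side" or "top" or "wrist"; returns the picture (480x640x3 uint8, red, green, blue); there is no depth.
- camera_model(name): a dict with "fx", "fy", "cx", "cy" (pixels), "origin" and "rotation" of the camera in the world; the wrist camera has in their place "mount" (4x4, takes a point from camera to tool coordinates, whose origin is the TCP and whose axes are the flange's). Camera axes: x right, y up, looking along -z (the intrinsics and any distortion apply to the point x, -y, -z); pixel columns grow to the right and rows downward; lengths in mm; the calibration is good to about 2 mm. A picture is of the moment at which its call begins: read the wrist's pose just before it. camera_model takes no time and is no camera call.
- workorder.job_done(): hands the job in; it is judged then, once.
The state is a dict: "time_s": time; "qpos": joint angles; "qvel": joint speeds; "effort": joint torques, N m; "ee_pos": TCP position; "ee_rot": TCP orientation; "force": force on the tool from outside, world axes, zero at the start; "torque": the same for the moment, N m; "gripper_width": finger opening in mm; "gripper_force": force on a finger pad.
Only numpy, scipy, OpenCV 4.12 (cv2) and the standard library are available. Lean on these libraries where they do the work, as an engineer would, in place of code of your own. Each camera call takes 0.05 s, during which the arm holds its last target. There are 200 camera calls.

TASK

Close up the loaded wooden counter bin: lay the loose cover panel over its open half, yellow edge towards the fixed half of the cover, and butt it tight against that half so that no gap is left at the seam, both halves lie level and their sides line up. Then swing the turn-bar with the red knob across the seam, over the panel, as far as it goes, so that the panel is held down. Do not disturb the eggs, the canister or the scoop.

Things in the scene. Friction and masses are not known exactly. Their poses are not given: they have to be found in the camera images.
- bin: Wooden box fixed to the counter, 170 (x) by 300 (y) by 90 mm high, 15 mm walls; origin under its centre, z up. A 14 mm cover half is fixed over y = -10 to +150 mm, top at z = 104. From y = -150 to -10 it is open (cartons inside up to z = 60); the panel lies there on the wall tops, z = 90, its origin finally at (0, -80, 90) mm, axes parallel.
- seam (a point): Middle of the top of the fixed cover half's free edge (marked by a 10 mm yellow stripe), at (0, -10, 104) mm of the bin; axes as the bin's: x along the seam, y into the fixed half, z up.
- panel: Loose cover half: light board 170 (x) by 140 (y) by 14 mm, about 0.3 kg; origin under its centre, z up. Its +y edge has a yellow stripe and goes against the fixed half. Handle on top: dark grip bar 96 mm long in x, 20 mm wide in y, over the origin, z = 32 to 50 mm, on two posts at x = -35 and +35; grip it across y.
- edge_near (a point): Top of the panel's yellow edge, 5 mm from its -x end: (-80, 70, 14) mm of the panel.
- edge_far (a point): Top of the panel's yellow edge, 5 mm from its +x end: (80, 70, 14) mm of the panel.
- turn_bar (a joint): Angle (rad) of the wooden turn-bar about a vertical pivot at (-50, 25) mm of the bin. 0: closed, at its stop, pointing along the bin's -y over the seam and panel; 1.57: along the bin's +x; limit 2.6. Stays where left. Bar 22 mm wide, reaching 90 mm from the pivot, z = 108 to 122 mm of the bin (4 mm clear above the cover).
- bar_knob (a point): Centre of the top of the red upright knob on the turn-bar: 20 mm diameter, 34 mm tall, 62 mm from the pivot, top at z = 156 mm of the bin.
- eggs: Cardboard tray of eggs, 100 (x) by 200 (y) mm, 76 mm high over the eggs; origin at the centre of its underside. Bystander.
- canister: Closed metal canister with a green label, 90 mm diameter, 140 mm tall, standing; origin at the centre of its underside. Bystander.
- scoop: Aluminium scoop 75 mm wide, 45 mm high, 200 mm long with a blue handle to its own -y; origin under its back wall. Bystander.
Not all that is in view belongs to the job. There is more than one size of the panel; the job needs the largest.

How it is judged:
By the outcome, as a careful person would: the job done as asked, in the order asked, and still so for the second after the job is handed in, with the robot touching nothing.
It also fails if it takes over 53 s, if anything falls off the work surface, if the arm or the gripper's body presses on something with over 40 N, if the wrist force passes 120 N, or if a joint passes its speed limit or range.

## Working session

There is one attempt and no reset: what is moved stays moved. The work goes in short steps, Python scripts to look and compute and a tool call to move; the robot and the scene stay as the last step left them, time stands still between calls to the robot, and variables do not carry over. Pictures are saved under pics/ and viewed, at most 10 in all, crops included, and the job is handed in when it is done.

Besides the shell and the picture viewer there is one more tool, called after ">>>" as name(argument=value, ...), one argument or row to a line, values as JSON. carry_out: Moves the arm, as the interface text tells. Its arguments: {"type":"object","properties":{"commands":{"type":"array"},"force":{"type":"number"}},"required":["commands"]}

```bash
ls; mkdir -p pics
python3 - <<'E'
from workcell import state, grab_frame, camera_model
import cv2
print(state())
for n in("side","top"):
    cv2.imwrite(f"pics/{n}0.png",grab_frame(n)[:,:,::-1]); print(n,camera_model(n))
print(camera_model("wrist"))
E
```

```text
pics
{'time_s': 0.0, 'qpos': array([-7.04748093e+01,  1.83530703e+01,  8.97067608e+01, -1.18551387e-03,
        7.20438434e+01, -1.14582319e+00]), 'qvel': array([ 0.02706107, -0.07578864,  0.01013036, -0.00745129, -0.02832341,
        0.02519041]), 'effort': array([-3.08599061e-03, -4.12460876e+01, -2.31976461e+01,  7.25237187e-02,
        4.57431015e-02, -1.36434001e-04]), 'ee_pos': array([ 202.80155765, -537.50615051,  213.10355399]), 'ee_rot': array([-1.79896324e+02, -9.46302804e-04,  2.06713795e+01]), 'force': array([-0.14866076,  0.09266811,  0.14449606]), 'torque': array([-0.01182888, -0.01393931, -0.01636031]), 'gripper_force': 0.0, 'gripper_width': 91.38336249341283}
side {'fx': 561.8248483471393, 'fy': 561.8248483471393, 'cx': 325.1304279383706, 'cy': 235.91651618386493, 'origin': array([  138.74407794, -1158.8032759 ,  1082.65936405]), 'rotation': array([ 51.58921914,  -0.65147503, -18.45288718])}
top {'fx': 506.73727012896205, 'fy': 506.73727012896205, 'cx': 320.3770942151667, 'cy': 241.6507490074581, 'origin': array([ 358.75128553,   -5.3697492 , 1359.06577697]), 'rotation': array([  8.60730471,  -0.36361347, -89.47990393])}
{'fx': 380.1724959111918, 'fy': 380.1724959111918, 'cx': 318.2126205836325, 'cy': 238.55915523847537, 'mount': array([[ 3.35388682e-05,  9.59040055e-01,  2.83270492e-01,
         8.00260270e+01],
       [ 9.99999847e-01,  1.24335762e-04, -5.39349645e-04,
        -5.25742634e-01],
       [-5.52478565e-04,  2.83270466e-01, -9.59039904e-01,
        -1.70839871e+02],
       [ 0.00000000e+00,  0.00000000e+00,  0.00000000e+00,
         1.00000000e+00]])}
```

View pics/top0.png

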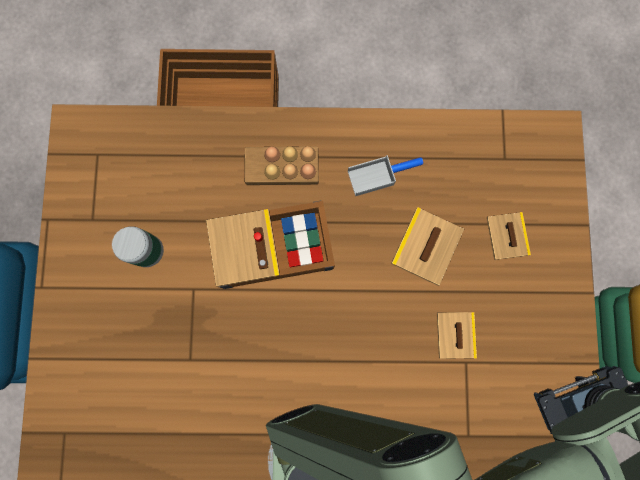

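View pics/side0.png

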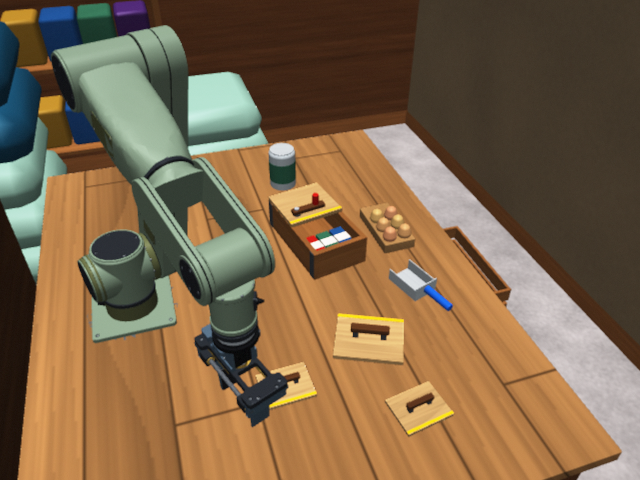

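The top view shows three panels: A large (428,246), B small (509,236) and C small (457,335). A spans about 60 px against 35-40 px for the others, so it is the largest and the one the job needs. The bin is at (270,245), open half to the right. The turn-bar points up the image along the seam, with its knob at (257,237) and pivot at (262,263). I'll confirm A in an enlarged crop.

```bash
cat > h.py <<'E'
import numpy as np, cv2
from scipy.spatial.transform import Rotation as R
from scipy.optimize import least_squares
from workcell import state, grab_frame, camera_model
def cam(n, st=None):
    m=camera_model(n)
    if n=="wrist":
        T=np.array(m["mount"]); Rt=R.from_euler("xyz",st["ee_rot"],degrees=True).as_matrix()
        return m, Rt@T[:3,:3], Rt@T[:3,3]+st["ee_pos"]
    return m, R.from_euler("xyz",m["rotation"],degrees=True).as_matrix(), np.array(m["origin"])
def proj(c,P):
    m,Rm,o=c; p=(np.atleast_2d(P)-o)@Rm
    return np.c_[m["cx"]+m["fx"]*p[:,0]/-p[:,2], m["cy"]+m["fy"]*p[:,1]/p[:,2]]
def ray(c,uv,z):
    m,Rm,o=c; d=Rm@np.array([(uv[0]-m["cx"])/m["fx"],-(uv[1]-m["cy"])/m["fy"],-1]); return o+d*(z-o[2])/d[2]
def tri(obs): # [(cam,uv),...]
    f=lambda P: np.concatenate([proj(c,P)[0]-uv for c,uv in obs])
    r=least_squares(f,[500,0,50]); return r.x, np.abs(r.fun).max()
def pose_pts(q,pts): # q=x,y,z,yaw deg
    return R.from_euler("z",q[3],degrees=True).apply(pts)+q[:3]
def fit(obs,q0,fz=None): # obs: [(cam,localpts,uvs)]
    g=lambda q: np.r_[q[:2],q[2] if fz is None else fz,q[-1]]
    q0=np.array(q0,float) if fz is None else np.array([q0[0],q0[1],q0[3]],float)
    f=lambda q: np.concatenate([(proj(c,pose_pts(g(q),np.array(L,float)))-np.array(uv)).ravel() for c,L,uv in obs])
    r=least_squares(f,q0,loss="soft_l1",x_scale=10); return g(r.x), f(r.x).reshape(-1,2).round(1)
E
python3 - <<'E'
from h import *
i=cv2.imread("pics/top0.png")[195:365,200:480]; s=cv2.imread("pics/side0.png")[180:370,260:420]
cv2.imwrite("pics/topc.png",cv2.resize(i,None,fx=2.85,fy=2.85,interpolation=cv2.INTER_CUBIC))
c=cam("top")
for n,uv,z in [("panA",(428,246),14),("cornerL",(393,263),14),("cTop",(418,208),14),("handle",(430,244),50),("B",(509,236),14),("C",(457,335),14),("knob",(257,237),156),("pivot",(262,263),122),("seam1",(270,210),104),("seam0",(279,275),104),("bl",(207,220),104),("bl0",(221,286),104)]: print(n,ray(c,uv,z).round())
E
```

```text
panA [ 554. -301.   14.]
cornerL [ 507. -206.   14.]
cTop [ 657. -276.   14.]
handle [ 554. -299.   50.]
B [ 583. -520.   14.]
C [ 319. -372.   14.]
knob [551. 141. 156.]
pivot [492. 131. 122.]
seam1 [628. 116. 104.]
seam0 [464.  90. 104.]
bl [601. 274. 104.]
bl0 [436. 233. 104.]
```

View pics/topc.png

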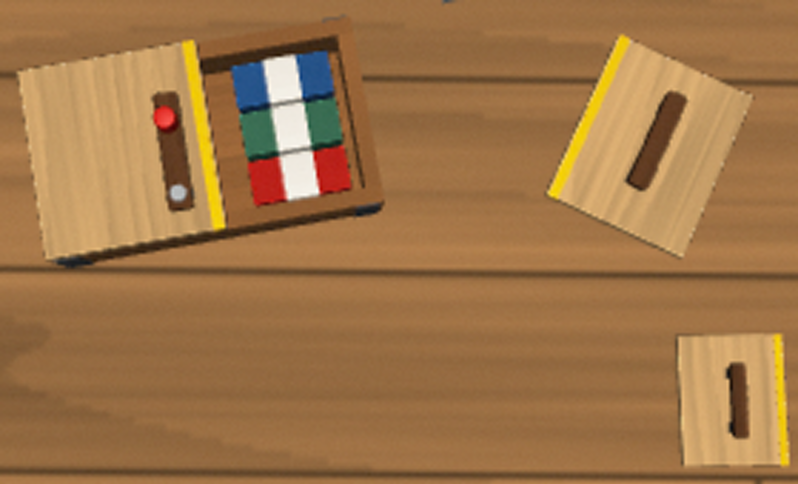

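The crop confirms panel A, with its yellow edge upper-left, from (622,36) to (548,196) in the crop. The seam runs from (193,41) to (224,229), and the bar lies along the bin's +x.

```bash
cat >> h.py <<'E'
def row(goal, yaw, st=None):
    st=st or state(); R0=R.from_euler("xyz",st["ee_rot"],degrees=True)
    Rg=R.from_euler("xyz",[180,0,yaw],degrees=True)
    return (R0.inv()*Rg).as_rotvec(degrees=True).round(2), R0.inv().apply(np.array(goal)-st["ee_pos"]).round(1)
E
python3 - <<'E'
from h import *
f=lambda l:[((u+.5)/2.85-.5+200,(v+.5)/2.85-.5+195) for u,v in l]
c=cam("top")
print(fit([(c,[(85,70,14),(-85,70,14),(85,-70,14),(-85,-70,14)],f([(622,36),(548,196),(752,96),(683,257)]))],[560,-300,0,-25],0))
print(fit([(c,[(85,-10,104),(-85,-10,104),(85,150,104),(-85,150,104)],f([(193,41),(224,229),(19,71),(49,261)]))],[520,100,0,9],0))
print(row([575,-290,214],-25))
E
```

```text
(array([ 554.27748832, -301.69138556,    0.        ,  -24.63233869]), array([[-1. , -0.5],
       [-0.4, -0.3],
       [ 0.9,  0.1],
       [ 0.4,  0.7]]))
(array([545.99133241, 114.77537738,   0.        ,  10.72041425]), array([[ 0.9, -0.2],
       [ 1.2, -0.1],
       [-0.8,  0.2],
       [-1.4,  0.1]]))
(array([-8.000e-02,  3.000e-02,  4.567e+01]), array([ 435.6, -100.3,   -0.6]))
```

>>> carry_out(
  commands=[
    [0,0,4,45,-10,0,1],
    [0,0,9,90,-20,0,1],
    [0,0,14,135,-31,0,1],
    [0,0,19,180,-41,0,1],
    [0,0,24,225,-52,0,1],
    [0,0,29,270,-62,0,1],
    [0,0,34,315,-72,0,1],
    [0,0,39,360,-83,0,1],
    [0,0,43,400,-92,0,1],
    [0,0,45.7,436,-100,0,1],
    [0,0,45.7,436,-100,0,1],
    [0,0,45.7,436,-100,0,1],
  ],
)

```text
time_s: 1.3
ee_pos: [575.6, -289.9, 213.1]
ee_rot: [180.0, 0.1, -24.9]
force: [-0.2, -0.1, -0.1]
gripper_width: 91.2
gripper_force: 0.0
```

```bash
cat > snap.py <<'E'
import sys,pickle; from h import *
st=state(); im=grab_frame("wrist")[:,:,::-1]; n=sys.argv[1]
cv2.imwrite(f"pics/{n}.png",im); pickle.dump(st,open(f"{n}.pkl","wb"))
print(st["time_s"],st["ee_pos"].round(1),st["ee_rot"].round(2),st["force"].round(1),st["gripper_width"].round(1),st["gripper_force"])
E
python3 snap.py w1
```

```text
Traceback (most recent call last):
  File "snap.py", line 4, in <module>
    print(st["time_s"],st["ee_pos"].round(1),st["ee_rot"].round(2),st["force"].round(1),st["gripper_width"].round(1),st["gripper_force"])
                                                                                        ^^^^^^^^^^^^^^^^^^^^^^^^^
AttributeError: 'float' object has no attribute 'round'
```

View pics/w1.png

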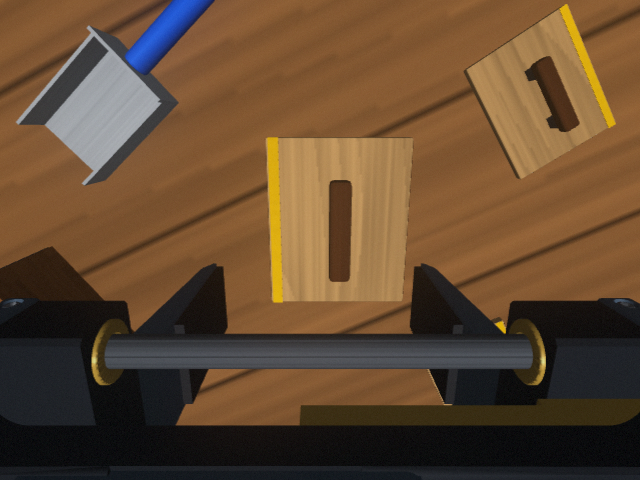

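```bash
sed -i 's/st\["gripper_width"\].round(1)/round(st["gripper_width"],1)/' snap.py
python3 - <<'E'
from h import *; import pickle
f=lambda l:[((u+.5)/2.85-.5+200,(v+.5)/2.85-.5+195) for u,v in l]
w=cam("wrist",pickle.load(open("w1.pkl","rb"))); c=cam("top")
L=[(85,70,14),(-85,70,14),(85,-70,14),(-85,-70,14)]
tw=f([(622,36),(548,196),(752,96),(683,257)]); ww=[(266,138),(273,302),(412,138),(403,301)]
H=[(48,0,50),(-48,0,50)]; hw=[(341,180),(340,283)]; ht=f([(678,93),(634,189)])
q0=[554,-301,0,-24.6]
for n,o in [("w",[(w,L+H,ww+hw)]),("t+w",[(w,L+H,ww+hw),(c,L+H,tw+ht)])]:
    for z in(None,0): q,r=fit(o,q0,z); print(n,z,q.round(2)); print(r.tolist())
for i in range(4): print("corner",tri([(w,ww[i]),(c,tw[i])]))
for i in range(2): print("handle",tri([(w,hw[i]),(c,ht[i])]))
# bin from above, camera centred
q=[546,115,0,10.7]
print("bin view", row([570,100,330],10.7))
E
```

```text
w None [ 552.33 -301.89   -3.31  -24.54]
[[-0.5, 0.4], [-0.2, -0.4], [1.0, -0.6], [-0.2, -0.2], [0.1, 2.3], [0.0, -0.4]]
w 0 [ 553.26 -302.11    0.    -24.51]
[[-1.2, -0.5], [-0.8, 0.2], [1.7, -1.5], [0.4, 0.3], [0.1, 1.8], [0.0, 0.1]]
t+w None [ 552.8  -301.86   -2.45  -24.53]
[[-0.9, -0.0], [-0.5, -0.4], [1.0, -1.0], [-0.2, -0.2], [-0.1, 2.0], [-0.2, -0.4], [-1.1, 0.3], [-0.4, 0.4], [0.7, 0.7], [0.3, 1.3], [0.7, 0.8], [1.7, -0.0]]
t+w 0 [ 553.38 -301.93    0.    -24.51]
[[-1.5, -0.5], [-0.9, 0.2], [1.5, -1.6], [0.2, 0.3], [-0.2, 1.8], [-0.2, 0.1], [-1.0, -0.1], [-0.3, 0.2], [1.0, 0.3], [0.6, 1.0], [0.9, 0.4], [1.9, -0.3]]
corner (array([ 658.6259038 , -275.12487348,   18.37854368]), np.float64(0.0696738602362359))
corner (array([ 505.05754706, -204.04505678,   14.3364167 ]), np.float64(0.15697588569179288))
corner (array([ 601.51891327, -398.08896712,   18.42811434]), np.float64(0.41172689500393744))
corner (array([ 448.88010592, -329.95904689,   16.4694229 ]), np.float64(0.6531972142442442))
handle (array([ 597.81418316, -322.39797357,   45.07630013]), np.float64(0.661460508193727))
handle (array([ 507.59761492, -281.09625802,   44.32366477]), np.float64(1.1272781496820699))
bin view (array([ 1.000e-02,  1.000e-01, -3.569e+01]), array([-169.7, -351.9, -116.6]))
```

The wrist view shows the panel at corners (266,138) to (403,301) and its handle at (340,231). The fit puts it flat on the table at (553,-302) with yaw -24.5. I'll grasp now.

>>> carry_out(
  commands=[
    [0,0,-0.4,-5,7,40,1],
    [0,0,-0.4,-10,14,80,1],
    [0,0,-0.4,-15.4,20.4,120,1],
    [0,0,-0.4,-15.4,20.4,150,1],
    [0,0,-0.4,-15.4,20.4,175,1],
    [0,0,-0.4,-15.4,20.4,185,1],
    [0,0,-0.4,-15.4,20.4,190,1],
    [0,0,-0.4,-15.4,20.4,190,-1],
    [0,0,-0.4,-15.4,20.4,190,-1],
    [0,0,-0.4,-15.4,20.4,190,-1],
    [0,0,-0.4,-15.4,20.4,190,-1],
    [0,0,-0.4,-15.4,20.4,190,-1],
    [0,0,-0.4,-15.4,20.4,190,-1],
    [0,0,-0.4,-15.4,20.4,190,-1],
  ],
  force=40,
)

```text
time_s: 2.75
ee_pos: [553.1, -302.5, 24.0]
ee_rot: [180.0, -0.0, -24.6]
force: [0.8, 0.2, -0.1]
gripper_width: 38.1
gripper_force: 0.0
```

>>> carry_out(
  commands=[
    [0,0,0,0,0,0,-1],
    [0,0,0,0,0,0,-1],
    [0,0,0,0,0,0,-1],
    [0,0,0,0,0,0,-1],
    [0,0,0,0,0,0,-1],
    [0,0,0,0,0,0,-1],
  ],
)

```text
time_s: 3.35
ee_pos: [553.1, -302.3, 23.9]
ee_rot: [-180.0, 0.0, -24.6]
force: [0.7, 0.6, -0.5]
gripper_width: 20.0
gripper_force: 40.0
```

>>> carry_out(
  commands=[
    [0,0,0,0,0,-15,-1],
    [0,0,0,0,0,-40,-1],
    [0,0,0,0,0,-75,-1],
    [0,0,0,0,0,-110,-1],
    [0,0,-2,-2,-9,-140,-1],
    [0,0,-6,-8,-31,-160,-1],
    [0,0,-11,-15,-59,-172,-1],
    [0,0,-16.5,-22,-88,-176,-1],
    [0,0,-22,-29,-118,-176,-1],
    [0,0,-27,-36,-145,-176,-1],
    [0,0,-32,-42,-170,-176,-1],
    [0,0,-34.5,-46,-184,-176,-1],
    [0,0,-35.3,-46.8,-188.6,-176,-1],
    [0,0,-35.3,-46.8,-188.6,-176,-1],
    [0,0,-35.3,-46.8,-188.6,-176,-1],
    [0,0,-35.3,-46.8,-188.6,-176,-1],
  ],
)

```text
time_s: 4.95
ee_pos: [588.9, -112.7, 199.8]
ee_rot: [180.0, 0.0, 10.6]
force: [-0.2, -0.9, -1.8]
gripper_width: 19.4
gripper_force: 40.0
```

```bash
python3 snap.py w2
python3 - <<'E'
from h import *
for n in ("top","side"): cv2.imwrite(f"pics/{n}2.png",grab_frame(n)[:,:,::-1])
E
```

```text
4.95 [ 588.9 -112.7  199.8] [1.7997e+02 2.0000e-02 1.0570e+01] [-0.2 -0.9 -1.8] 19.4 39.998493790626526
```

View pics/w2.png

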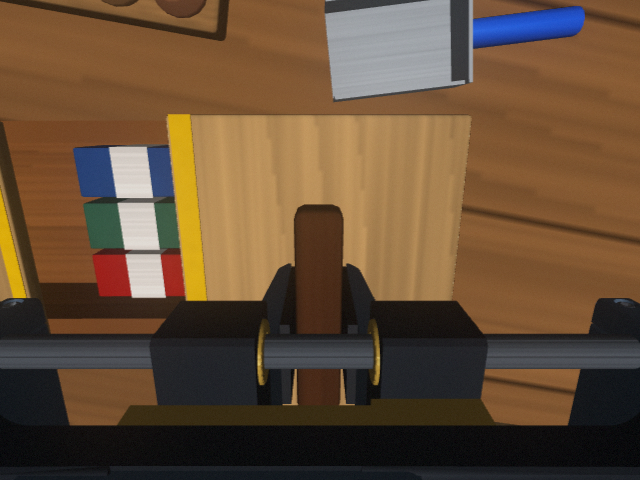

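The view shows the panel in hand, square to the tool: top edge at row 115, yellow edge from (168,115) to (186,301). The seam stripe only just appears at (10,240), so I'll rise and shift for a clear view of the bin.

>>> carry_out(
  commands=[
    [0,0,0,-5,-12,-35,-1],
    [0,0,0,-10,-24,-70,-1],
    [0,0,0,-15,-36,-105,-1],
    [0,0,0,-20,-47,-140,-1],
    [0,0,0,-20,-47,-140,-1],
    [0,0,0,-20,-47,-140,-1],
    [0,0,0,-20,-47,-140,-1],
    [0,0,0,-20,-47,-140,-1],
  ],
)

```text
time_s: 5.9
ee_pos: [560.2, -69.4, 337.8]
ee_rot: [-179.9, 0.2, 10.6]
force: [0.6, 0.6, -2.5]
gripper_width: 19.7
gripper_force: 40.0
```

```bash
python3 snap.py w3
python3 - <<'E'
import cv2
i=cv2.imread("pics/w3.png")[0:310,0:240]; cv2.imwrite("pics/w3c.png",cv2.resize(i,None,fx=1.9,fy=1.9,interpolation=cv2.INTER_CUBIC))
E
```

```text
5.9 [560.2 -69.4 337.8] [-179.94    0.21   10.64] [ 0.6  0.6 -2.5] 19.7 39.99854922294617
```

View pics/w3c.png

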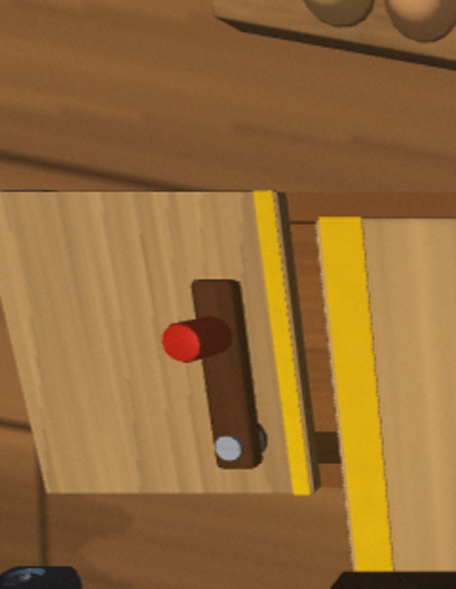

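The enlarged wrist view shows the seam edge from (272,191) to (308,493), the cover corner at (47,493), the knob top at (182,342), the pivot at (228,448) and the panel corner at (317,217).

Run:
```python
from h import *; import pickle
f=lambda l:[((u+.5)/2.85-.5+200,(v+.5)/2.85-.5+195) for u,v in l]
g=lambda l:[((u+.5)/1.9-.5,(v+.5)/1.9-.5) for u,v in l]
s3=pickle.load(open("w3.pkl","rb")); s2=pickle.load(open("w2.pkl","rb")); w3=cam("wrist",s3);w2=cam("wrist",s2);c=cam("top")
L=[(85,-10,104),(-85,-10,104),(-85,150,104),(85,150,104)]
o3=(w3,L[:3],g([(272,191),(308,493),(47,493)])); ot=(c,L,f([(193,41),(224,229),(49,261),(19,71)]))
K=g([(182,342)])[0]
for n,o in (("w3",[o3]),("w3+t",[o3,ot])):
  for z in (None,0):
    q,r=fit(o,[546,115,0,10.7],z); print(n,z,q.round(2),r.tolist())
print("knob tri",tri([(w3,K),(c,f([(166,117)])[0])]),"knob z156",ray(w3,K,156), "pivot",ray(w3,g([(228,448)])[0],124))
for a in range(2): print("seam tri",tri([(w3,o3[2][a]),(c,ot[2][a])]))
# panel in hand relative to tool
for s,w,uv in((s2,w2,[(168,115),(470,115)]),):
  q,r=fit([(w,[(85,70,14),(85,-70,14)],uv)],[589,-112,180,10.6],s["ee_pos"][2]-22); print("panel",q.round(2),r.tolist())
  print("panel zfree",fit([(w,[(85,70,14),(85,-70,14)],uv)],[589,-112,180,10.6])[0].round(2))
  for u in [(168,115),(177,208),(186,301),(470,115),(455,280)]: 
    P=ray(w,u,s["ee_pos"][2]-22+14); print("panel pt tool",R.from_euler("xyz",s["ee_rot"],degrees=True).inv().apply(P-s["ee_pos"]).round(1))
```

```text
w3 None [543.91 119.24  -6.02  10.93] [[-0.1, 0.6], [1.3, -0.7], [-0.8, -0.0]]
w3 0 [545.29 116.75   0.    10.68] [[0.2, -0.7], [1.2, 0.4], [-3.0, 0.5]]
w3+t None [545.17 117.02  -2.36  10.8 ] [[0.7, -0.5], [1.9, -0.3], [-1.5, 0.1], [0.1, 0.3], [0.4, 0.3], [-2.1, 0.6], [-1.5, 0.8]]
w3+t 0 [545.55 116.31   0.    10.72] [[0.6, -0.9], [1.7, 0.2], [-2.6, 0.4], [0.3, -0.1], [0.5, 0.1], [-2.0, 0.3], [-1.4, 0.4]]
knob tri (array([553.67111239, 138.79276557, 156.95430191]), np.float64(0.006333447480159293)) knob z156 [553.44032868 139.31864564 156.        ] pivot [490.92245604 130.69213656 124.        ]
seam tri (array([630.09894477, 122.63883806, 104.47598696]), np.float64(0.22098841273398762))
seam tri (array([464.15617858,  92.21590776, 104.78131617]), np.float64(0.10816565668949352))
panel [ 588.68 -112.78  177.85   10.58] [[-5.3, 0.1], [5.6, 0.1]]
panel zfree [ 588.88 -112.7   171.42   10.58]
panel pt tool [ 84.8 -67.6   7.9]
panel pt tool [ 42.4 -68.    8. ]
panel pt tool [ -6.4 -68.5   8. ]
panel pt tool [84.8 67.6  8. ]
panel pt tool [ 5.2 69.   8. ]
```

>>> carry_out(
  commands=[
    [0,0,0,5,-23,35,-1],
    [0,0,0,10,-46,70,-1],
    [0,0,0,15,-69,105,-1],
    [0,0,0,20,-93.4,140,-1],
    [0,0,0,20,-93.4,170,-1],
    [0,0,0,20,-93.4,190,-1],
    [0,0,0,20,-93.4,200,-1],
    [0,0,0,20,-93.4,200,-1],
    [0,0,0,20,-93.4,200,-1],
    [0,0,0,20,-93.4,200,-1],
  ],
)

```text
time_s: 6.95
ee_pos: [564.1, 26.2, 141.3]
ee_rot: [180.0, -0.2, 10.6]
force: [-0.1, -0.4, -2.4]
gripper_width: 19.6
gripper_force: 40.0
```

```bash
python3 snap.py w4
python3 - <<'E'
import cv2
i=cv2.imread("pics/w4.png")[60:310,80:300]; cv2.imwrite("pics/w4c.png",cv2.resize(i,None,fx=2.4,fy=2.4,interpolation=cv2.INTER_CUBIC))
E
```

```text
6.95 [564.1  26.2 141.3] [ 1.7997e+02 -1.6000e-01  1.0650e+01] [-0.1 -0.4 -2.4] 19.6 39.99863147735596
```

View pics/w4c.png

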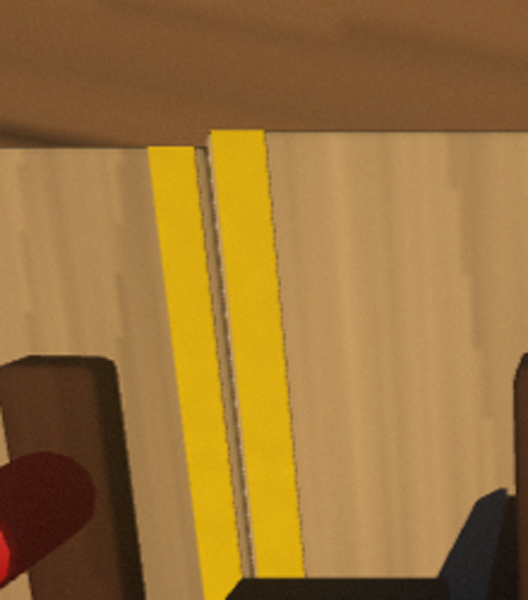

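The panel corner is at (209,130) and the cover corner at (194,147) in the crop, with the two edges nearly parallel.

```bash
cat > gap.py <<'E'
import sys,pickle; from h import *
def gap(n,x0,y0,k,cov,pan,zp,bz=-3):
    st=pickle.load(open(n+".pkl","rb")); w=cam("wrist",st); inv=R.from_euler("xyz",st["ee_rot"],degrees=True).inv()
    g=lambda p:((p[0]+.5)/k-.5+x0,(p[1]+.5)/k-.5+y0)
    C=[inv.apply(ray(w,g(p),104+bz)-st["ee_pos"]) for p in cov]; P=[inv.apply(ray(w,g(p),zp+bz)-st["ee_pos"]) for p in pan]
    print("tool: cover",np.round(C,1).tolist(),"panel",np.round(P,1).tolist())
    sl=lambda A:np.degrees(np.arctan2(A[1][1]-A[0][1],A[1][0]-A[0][0]))%180
    print("corner cover-panel (tool xy)",(C[0]-P[0]).round(1)[:2],"slopes",sl(C),sl(P))
E
python3 - <<'E'
from gap import gap
for bz in(0,-4): gap("w4",80,60,2.4,[(194,147),(243,575)],[(209,130),(254,575)],131,bz)
E
```

```text
tool: cover [[82.6, -82.9, 37.5], [-19.4, -82.5, 37.2]] panel [[85.3, -69.0, 10.5], [-6.5, -69.5, 10.2]]
corner cover-panel (tool xy) [ -2.7 -13.9] slopes 179.79863938642026 0.3052068422769594
tool: cover [[82.7, -84.5, 41.5], [-21.3, -84.1, 41.2]] panel [[85.5, -70.5, 14.5], [-8.4, -71.0, 14.2]]
corner cover-panel (tool xy) [ -2.8 -13.9] slopes 179.79863938642026 0.3052068422769594
```

>>> carry_out(
  commands=[
    [0,0,0,-2.8,0,5,-1],
    [0,0,0,-2.8,0,10,-1],
    [0,0,0,-2.8,0,15,-1],
    [0,0,0,-2.8,0,19,-1],
    [0,0,0,-2.8,0,22,-1],
    [0,0,0,-2.8,0,24,-1],
    [0,0,0,-2.8,0,25,-1],
    [0,0,0,-2.8,0,25,-1],
    [0,0,0,-2.8,0,25,-1],
  ],
)

```text
time_s: 7.9
ee_pos: [560.5, 25.9, 115.1]
ee_rot: [180.0, -0.0, 10.7]
force: [0.9, -0.3, -2.0]
gripper_width: 19.7
gripper_force: 40.0
```

>>> carry_out(
  commands=[
    [0,0,0,0,0,0.5,-1],
    [0,0,0,0,0,1,-1],
    [0,0,0,0,0,1.5,-1],
    [0,0,0,0,0,1.5,-1],
  ],
)

```text
time_s: 8.3
ee_pos: [560.4, 25.9, 113.9]
ee_rot: [180.0, -0.0, 10.7]
force: [-1.1, -0.6, 0.9]
gripper_width: 20.1
gripper_force: 40.0
```

```bash
python3 snap.py w5
python3 - <<'E'
import cv2
i=cv2.imread("pics/w5.png")[60:310,80:300]; cv2.imwrite("pics/w5c.png",cv2.resize(i,None,fx=2.4,fy=2.4,interpolation=cv2.INTER_CUBIC))
E
```

```text
8.3 [560.4  25.9 113.9] [ 1.7999e+02 -3.0000e-02  1.0670e+01] [-1.1 -0.6  0.9] 20.1 39.99936103820801
```

View pics/w5c.png

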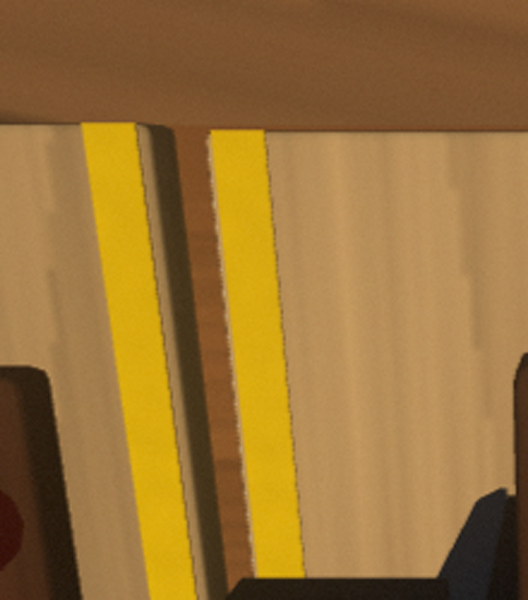

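At contact height, the cover edge runs from (135,123) to (190,545) and the panel edge from (209,130) to (254,575) in the crop.

Run:
```python
from gap import gap
for zp in(104,100): gap("w5",80,60,2.4,[(135,123),(190,545)],[(209,130),(254,575)],zp,-2)
```

```text
tool: cover [[86.6, -83.5, 11.9], [-0.2, -83.3, 11.9]] panel [[85.4, -69.6, 11.9], [-7.3, -70.1, 11.9]]
corner cover-panel (tool xy) [  1.3 -13.9] slopes 179.89207775579513 0.3547940775737004
tool: cover [[86.6, -83.5, 11.9], [-0.2, -83.3, 11.9]] panel [[85.5, -71.1, 15.9], [-9.2, -71.7, 15.9]]
corner cover-panel (tool xy) [  1.1 -12.4] slopes 179.89207775579513 0.3547940775737004
```

>>> carry_out(
  commands=[
    [0,0,0,0.6,-3,0,-1],
    [0,0,0,1.3,-6,0,-1],
    [0,0,0,1.3,-9,0,-1],
    [0,0,0,1.3,-11,0,-1],
    [0,0,0,1.3,-12.5,0,-1],
    [0,0,0,1.3,-13.5,0,-1],
    [0,0,0,1.3,-14.2,0,-1],
    [0,0,0,1.3,-14.2,0,-1],
  ],
)

```text
time_s: 9.15
ee_pos: [560.4, 36.2, 114.4]
ee_rot: [179.5, -0.1, 10.8]
force: [1.7, -14.2, 4.6]
gripper_width: 19.4
gripper_force: 40.0
```

```bash
python3 snap.py w6
python3 - <<'E'
import cv2
from h import *
i=cv2.imread("pics/w6.png")[60:310,80:300]; s=grab_frame("side")[:,:,::-1][170:280,255:385]
a=cv2.resize(i,(440,500),interpolation=cv2.INTER_CUBIC); b=cv2.resize(s,(359,304),interpolation=cv2.INTER_CUBIC)
o=np.zeros((500,800,3),np.uint8); o[:,:440]=a; o[:304,441:]=b; cv2.imwrite("pics/w6c.png",o)
E
```

```text
9.15 [560.4  36.2 114.4] [ 1.7953e+02 -1.2000e-01  1.0780e+01] [  1.7 -14.2   4.6] 19.4 39.99958097934723
```

View pics/w6c.png

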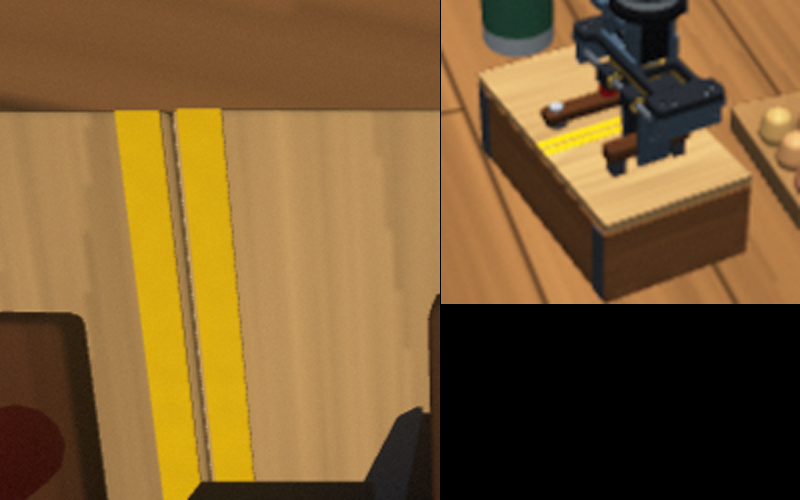

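The seam still shows a thin strip, wider at the far end. The push reads 14 N with 4 mm of command unmet, so the panel is probably touching at the near end first. I'll relax, release so it lies flat, and look again.

>>> carry_out(
  commands=[
    [0,0,0,0,3,0,-1],
    [0,0,0,0,4,0,-1],
    [0,0,0,0,4,0,-1],
    [0,0,0,0,4,0,-0.2],
    [0,0,0,0,4,0,-0.2],
    [0,0,0,0,4,0,-0.2],
    [0,0,0,0,4,0,-0.2],
    [0,0,0,0,4,0,-0.2],
  ],
)

```text
time_s: 10.05
ee_pos: [559.5, 36.4, 113.2]
ee_rot: [-180.0, 0.0, 10.7]
force: [-0.0, -0.2, -0.5]
gripper_width: 36.3
gripper_force: 0.0
```

```bash
python3 snap.py w7
python3 - <<'E'
from h import *
from scipy import ndimage
i=cv2.imread("pics/w7.png"); h=cv2.cvtColor(i,cv2.COLOR_BGR2HSV)
m=((h[:,:,0]>22)&(h[:,:,0]<32)&(h[:,:,1]>215)).astype(np.uint8)
for r in range(100,300,20):
    x=np.flatnonzero(np.diff(np.r_[0,m[r,90:260],0])); print(r,x+90)
E
```

```text
10.05 [559.5  36.4 113.2] [-1.7999e+02  3.0000e-02  1.0680e+01] [-0.  -0.2 -0.5] 36.3 0.0
100 []
120 [138 160 169 191]
140 [141 162 171 192]
160 [143 164 174 194]
180 [146 166 176 196]
200 [149 169 178 198]
220 [151 171 180 200]
240 [154 173 182 201]
260 [156 175 184 203]
280 [159 178 186 205]
```

Released, the panel lies level with the cover (both stripes equally wide) and parallel, with about 4 mm of gap left. I'll regrip and push in small steps while watching the force.

>>> carry_out(
  commands=[
    [0,0,0,0,0,0,-1],
    [0,0,0,0,0,0,-1],
    [0,0,0,0,0,0,-1],
    [0,0,0,0,0,0,-1],
    [0,0,0,0,0,0,-1],
    [0,0,0,0,-1,-0.5,-1],
    [0,0,0,0,-2,-0.5,-1],
    [0,0,0,0,-2,-0.5,-1],
  ],
  force=25,
)

```text
time_s: 10.9
ee_pos: [559.8, 36.1, 113.8]
ee_rot: [179.8, -0.0, 10.7]
force: [1.8, -6.6, -2.0]
gripper_width: 19.7
gripper_force: 25.0
```

```bash
cat > seam.py <<'E'
import sys; from h import *
i=cv2.imread(f"pics/{sys.argv[1]}.png"); h=cv2.cvtColor(i,cv2.COLOR_BGR2HSV)
m=((h[:,:,0]>22)&(h[:,:,0]<32)&(h[:,:,1]>215)).astype(np.uint8)
for r in range(115,300,30): print(r,np.flatnonzero(np.diff(np.r_[0,m[r,60:280],0]))+60)
E
python3 snap.py w8; python3 seam.py w8
```

```text
10.9 [559.8  36.1 113.8] [ 1.7975e+02 -1.0000e-02  1.0730e+01] [ 1.8 -6.6 -2. ] 19.7 25.00062882900238
115 [137 159 168 190]
145 [141 162 171 192]
175 [145 166 175 195]
205 [149 169 178 198]
235 [153 172 181 200]
265 [157 175 184 203]
295 [160 179 188 206]
```

Run:
```python
from h import *
a=cv2.imread("pics/w8.png"); b=cv2.imread("pics/w5.png"); c=cv2.imread("pics/w4.png")
for n,i in(("w8",a),("w5",b)):
  for r in(150,220):
    print(n,r,[(x,*i[r,x,::-1].tolist()) for x in (range(158,176) if n=="w8" else range(130,180,2))])
t=cv2.imread("pics/top0.png"); t2=grab_frame("top")[:,:,::-1]
for i in(t,t2):
  h=cv2.cvtColor(i,cv2.COLOR_BGR2HSV)[215:275,235:285]; m=((h[:,:,0]<6)|(h[:,:,0]>174))&(h[:,:,1]>190)&(h[:,:,2]>150); y,x=np.nonzero(m); print("knob px",len(x),x.mean()+235,y.mean()+215)
```

```text
w8 150 [(158, 214, 169, 16), (159, 215, 169, 15), (160, 216, 169, 15), (161, 216, 170, 17), (162, 196, 149, 26), (163, 139, 106, 54), (164, 162, 126, 76), (165, 157, 121, 73), (166, 152, 119, 69), (167, 135, 105, 64), (168, 102, 78, 44), (169, 125, 95, 54), (170, 185, 146, 82), (171, 202, 159, 55), (172, 219, 173, 15), (173, 219, 173, 14), (174, 218, 171, 13), (175, 218, 171, 17)]
w8 220 [(158, 219, 172, 15), (159, 220, 172, 15), (160, 218, 171, 11), (161, 217, 171, 15), (162, 219, 171, 17), (163, 219, 174, 18), (164, 219, 169, 15), (165, 219, 172, 16), (166, 220, 174, 18), (167, 218, 172, 14), (168, 217, 170, 12), (169, 218, 172, 15), (170, 200, 153, 21), (171, 142, 110, 54), (172, 167, 129, 78), (173, 161, 125, 75), (174, 152, 119, 70), (175, 126, 97, 57)]
w5 150 [(130, 215, 168, 16), (132, 213, 163, 11), (134, 214, 167, 15), (136, 215, 169, 17), (138, 215, 168, 16), (140, 198, 153, 14), (142, 167, 129, 81), (144, 155, 122, 74), (146, 115, 90, 53), (148, 75, 57, 32), (150, 73, 54, 32), (152, 66, 49, 26), (154, 71, 52, 27), (156, 86, 58, 26), (158, 127, 77, 36), (160, 131, 83, 42), (162, 128, 79, 37), (164, 128, 81, 39), (166, 128, 78, 37), (168, 130, 84, 42), (170, 183, 144, 82), (172, 218, 171, 15), (174, 217, 171, 12), (176, 215, 169, 10), (178, 215, 167, 11)]
w5 220 [(130, 219, 173, 15), (132, 220, 174, 18), (134, 219, 172, 17), (136, 219, 173, 15), (138, 218, 172, 17), (140, 217, 170, 12), (142, 218, 171, 15), (144, 217, 170, 14), (146, 217, 172, 15), (148, 217, 170, 13), (150, 157, 121, 43), (152, 161, 127, 79), (154, 145, 114, 67), (156, 84, 65, 35), (158, 68, 52, 27), (160, 69, 52, 25), (162, 70, 53, 28), (164, 79, 57, 30), (166, 128, 79, 37), (168, 130, 83, 41), (170, 132, 82, 41), (172, 131, 82, 40), (174, 132, 84, 39), (176, 146, 105, 57), (178, 192, 150, 76)]
knob px 33 256.6666666666667 235.0
knob px 28 256.17857142857144 235.0
```

The push meets resistance although a strip is visible. To separate a real gap from a height step, I'll release, rise and look straight down on the seam.

>>> carry_out(
  commands=[
    [0,0,0,0,2,0.5,-1],
    [0,0,0,0,2,0.5,-0.2],
    [0,0,0,0,2,0.5,-0.2],
    [0,0,0,0,2,0.5,-0.2],
    [0,0,0,0,2,0.5,-0.2],
    [0,0,0,0,2,0.5,-0.2],
    [0,0,0,0,2,-20,-0.2],
    [0,0,0,0,2,-50,-0.2],
    [0,0,0,0,-20,-90,-0.2],
    [0,0,0,0,-60,-120,-0.2],
    [0,0,0,0,-75,-120,-0.2],
    [0,0,0,0,-75,-120,-0.2],
    [0,0,0,0,-75,-120,-0.2],
  ],
)

```text
time_s: 12.3
ee_pos: [544.7, 111.3, 232.6]
ee_rot: [179.9, 0.2, 10.7]
force: [-0.5, -0.7, -1.4]
gripper_width: 36.5
gripper_force: 0.0
```

```bash
python3 snap.py w9
python3 - <<'E'
from h import *
i=cv2.imread("pics/w9.png"); h=cv2.cvtColor(i,cv2.COLOR_BGR2HSV)
m=((h[:,:,0]>22)&(h[:,:,0]<32)&(h[:,:,1]>200)).astype(np.uint8)
y,x=np.nonzero(m[:,150:480]); print(x.min()+150,x.max()+150,y.min(),y.max())
for r in range(y.min()-2,y.max(),18): print(r,np.flatnonzero(np.diff(np.r_[0,m[r,150:480],0]))+150)
r=int(y.min()+50); xs=np.flatnonzero(m[r,150:480])+150; print([(a,*i[r,a,::-1].tolist()) for a in range(xs.min()+8,xs.max()-5)])
t=grab_frame("top")[:,:,::-1];cv2.imwrite("pics/top9.png",t)
E
```

```text
12.3 [544.7 111.3 232.6] [1.7994e+02 1.6000e-01 1.0720e+01] [-0.5 -0.7 -1.4] 36.5 0.0
312 342 117 320
115 []
133 [312 324 331 343]
151 [313 324 331 343]
169 [312 324 331 342]
187 [313 324 330 342]
205 [313 324 330 342]
223 [313 324 330 341]
241 [313 324 330 341]
259 [313 324 330 341]
277 [313 324 330 340]
295 [313 324 330 340]
313 [313 323 329 340]
[(320, 219, 172, 19), (321, 219, 172, 20), (322, 217, 170, 16), (323, 218, 172, 20), (324, 208, 164, 36), (325, 177, 138, 69), (326, 144, 112, 66), (327, 117, 90, 52), (328, 180, 140, 88), (329, 196, 154, 81), (330, 215, 169, 28), (331, 220, 174, 22), (332, 221, 173, 21), (333, 219, 173, 20), (334, 219, 173, 19), (335, 219, 173, 21)]
```

Run:
```python
from h import *
i=cv2.imread("pics/w9.png")
for r in range(112,328,12): print(r,i[r,305:350,2].tolist()[16:30])
h=cv2.cvtColor(i,cv2.COLOR_BGR2HSV); m=((h[:,:,0]>22)&(h[:,:,0]<32)&(h[:,:,1]>200))
for n,a,b in(("cover",314,322),("panel",333,339)):
    for c in range(a,b,2):
        y=np.flatnonzero(m[:,c]); print(n,c,y.min(),y.max(),i[y.min()-3:y.min()+3,c,0].tolist(),i[y.max()-2:y.max()+4,c,0].tolist())
```

```text
112 [126, 126, 123, 124, 125, 125, 123, 126, 126, 123, 123, 123, 122, 123]
124 [218, 218, 216, 208, 172, 149, 130, 157, 189, 207, 220, 217, 220, 217]
136 [216, 217, 219, 208, 174, 142, 117, 162, 181, 188, 219, 219, 218, 218]
148 [217, 217, 217, 207, 174, 142, 117, 169, 193, 211, 219, 220, 220, 219]
160 [217, 215, 216, 208, 175, 142, 119, 178, 193, 211, 220, 220, 220, 220]
172 [220, 218, 218, 205, 165, 139, 115, 181, 194, 216, 219, 219, 219, 218]
184 [219, 220, 221, 207, 167, 148, 120, 184, 198, 217, 220, 223, 221, 221]
196 [219, 220, 220, 209, 167, 147, 118, 184, 197, 218, 219, 218, 220, 221]
208 [220, 222, 223, 212, 172, 148, 125, 186, 198, 223, 223, 220, 220, 221]
220 [222, 222, 221, 211, 168, 148, 120, 173, 183, 223, 222, 223, 223, 225]
232 [219, 220, 220, 201, 168, 146, 123, 186, 205, 222, 220, 219, 218, 221]
244 [223, 222, 218, 201, 166, 141, 125, 185, 205, 224, 223, 221, 223, 222]
256 [224, 225, 221, 203, 160, 146, 152, 188, 212, 224, 223, 224, 227, 224]
268 [222, 222, 219, 202, 159, 143, 155, 190, 213, 225, 224, 224, 224, 222]
280 [223, 223, 216, 193, 157, 139, 164, 192, 220, 224, 225, 225, 226, 226]
292 [223, 222, 220, 192, 150, 123, 169, 193, 217, 225, 223, 223, 223, 221]
304 [223, 223, 216, 190, 146, 117, 172, 185, 201, 225, 225, 224, 226, 224]
316 [226, 226, 217, 188, 142, 117, 177, 196, 225, 226, 225, 224, 225, 225]
cover 314 118 320 [51, 49, 33, 17, 18, 18] [15, 15, 13, 39, 49, 51]
cover 316 118 320 [47, 49, 35, 18, 17, 17] [22, 17, 18, 41, 51, 49]
cover 318 118 320 [49, 48, 37, 19, 19, 18] [14, 12, 15, 43, 49, 50]
cover 320 118 320 [46, 47, 34, 18, 14, 17] [19, 13, 18, 39, 52, 50]
panel 333 117 319 [44, 43, 42, 15, 19, 16] [13, 18, 14, 24, 52, 52]
panel 335 117 319 [46, 48, 40, 15, 17, 17] [16, 14, 14, 27, 53, 52]
panel 337 117 320 [46, 47, 42, 17, 15, 16] [19, 5, 22, 52, 53, 51]
```

```bash
python3 seam.py w6; echo; python3 seam.py w7
```

```text
115 [169 190]
145 [141 162 172 193]
175 [145 165 175 195]
205 [149 169 178 198]
235 [153 172 181 201]
265 [157 175 184 203]
295 [161 179 188 206]

115 [138 159 169 190]
145 [142 162 172 193]
175 [145 166 175 196]
205 [149 169 178 198]
235 [153 173 182 201]
265 [157 176 185 204]
295 [161 180 188 207]
```

The strip in the pushed views (w6, w8) and the free view (w7) is identical within 0.3 px, and it has the shading of two rounded edges. So the panel is already butted, with its sides aligned within about 0.5 mm. I'll confirm with a gentle push on its rear edge using shut fingers.

>>> carry_out(
  commands=[
    [0,0,0,0,40,0,-1],
    [0,0,0,0,80,0,-1],
    [0,0,0,0,120,0,-1],
    [0,0,0,0,155,0,-1],
    [0,0,0,0,175,10,-1],
    [0,0,0,0,175,45,-1],
    [0,0,0,0,175,80,-1],
    [0,0,0,0,175,110,-1],
    [0,0,0,0,175,127,-1],
    [0,0,0,0,175,135,-1],
    [0,0,0,0,175,136,-1],
    [0,0,0,0,175,136,-1],
  ],
  force=20,
)

```text
time_s: 13.6
ee_pos: [578.3, -60.6, 98.3]
ee_rot: [180.0, -0.0, 10.6]
force: [-0.2, 0.4, 0.4]
gripper_width: 0.1
gripper_force: 0.0
```

>>> carry_out(
  commands=[
    [0,0,0,0,-4,1.5,-1],
    [0,0,0,0,-8,1.5,-1],
    [0,0,0,0,-11,1.5,-1],
    [0,0,0,0,-13,1.5,-1],
    [0,0,0,0,-14.5,1.5,-1],
    [0,0,0,0,-16,1.5,-1],
    [0,0,0,0,-17,1.5,-1],
    [0,0,0,0,-17,1.5,-1],
  ],
)

```text
time_s: 14.4
ee_pos: [574.7, -43.3, 96.4]
ee_rot: [180.0, 0.0, 10.7]
force: [0.7, 0.8, -1.3]
gripper_width: 0.4
gripper_force: 0.0
```

>>> carry_out(
  commands=[
    [0,0,0,0,-1,0,-1],
    [0,0,0,0,-2,0,-1],
    [0,0,0,0,-3,0,-1],
    [0,0,0,0,-4,0,-1],
    [0,0,0,0,-4,0,-1],
  ],
)

```text
time_s: 14.9
ee_pos: [574.6, -42.0, 96.6]
ee_rot: [179.7, -0.0, 10.8]
force: [2.1, -8.6, -0.2]
gripper_width: 0.3
gripper_force: 4.2
```

The rear edge meets firm resistance at once (8.6 N within about 1 mm), so the seam is tight. I'll do one slightly firmer nudge, back off, then go up to the knob.

>>> carry_out(
  commands=[
    [0,0,0,0,-1.5,0,-1],
    [0,0,0,0,-2.5,0,-1],
    [0,0,0,0,-2.5,0,-1],
    [0,0,0,0,3,0,-1],
    [0,0,0,0,15,0,-1],
    [0,0,0,0,15,-30,-0.2],
    [0,0,0,0,10,-70,-0.2],
    [0,0,0,0,-20,-110,-0.2],
    [0,0,0,0,-60,-135,-0.2],
    [0,0,0,0,-100,-135,-0.2],
    [0,0,0,0,-140,-135,-0.2],
    [0,0,0,0,-158,-135,-0.2],
    [0,0,0,0,-158,-135,-0.2],
    [0,0,0,0,-158,-135,-0.2],
  ],
)

```text
time_s: 16.3
ee_pos: [544.7, 115.6, 231.3]
ee_rot: [180.0, 0.0, 10.7]
force: [-0.0, -0.1, 0.5]
gripper_width: 36.6
gripper_force: 0.0
```

```bash
python3 snap.py w10
python3 - <<'E'
from h import *; import pickle
i=cv2.imread("pics/w10.png"); h=cv2.cvtColor(i,cv2.COLOR_BGR2HSV)
m=((h[:,:,0]>22)&(h[:,:,0]<32)&(h[:,:,1]>200)).astype(np.uint8)
for r in range(110,330,30): print(r,np.flatnonzero(np.diff(np.r_[0,m[r,150:480],0]))+150)
for r in range(130,320,40): print(r,i[r,300:360,2].tolist())
k=(((h[:,:,0]<6)|(h[:,:,0]>174))&(h[:,:,1]>180)&(h[:,:,2]>140)).astype(np.uint8)
n,l,s,c=cv2.connectedComponentsWithStats(k)
st=pickle.load(open("w10.pkl","rb")); w=cam("wrist",st)
for j in range(1,n):
    if s[j,4]>80: print(s[j],c[j],ray(w,c[j],156).round(1), row([*ray(w,c[j],156)[:2],131],10.7,st))
E
```

```text
16.3 [544.7 115.6 231.3] [1.7998e+02 1.0000e-02 1.0720e+01] [-0.  -0.1  0.5] 36.6 0.0
110 []
140 [318 330 336 348]
170 [318 330 336 348]
200 [318 330 336 347]
230 [318 329 335 347]
260 [318 329 335 346]
290 [318 329 334 345]
320 [318 329 334 345]
130 [181, 180, 177, 177, 178, 178, 177, 172, 161, 159, 158, 160, 158, 161, 162, 164, 169, 194, 219, 220, 219, 221, 218, 220, 221, 219, 218, 220, 218, 216, 204, 165, 145, 118, 185, 195, 215, 220, 219, 221, 220, 220, 220, 218, 219, 219, 218, 218, 216, 202, 182, 183, 181, 177, 178, 178, 182, 184, 182, 184]
170 [179, 176, 171, 165, 161, 164, 165, 168, 166, 166, 164, 163, 163, 165, 167, 171, 177, 195, 219, 219, 219, 219, 219, 221, 220, 222, 218, 217, 221, 215, 197, 158, 139, 136, 186, 205, 220, 221, 219, 220, 221, 222, 221, 219, 220, 221, 220, 218, 202, 185, 188, 186, 184, 183, 184, 186, 189, 188, 187, 190]
210 [87, 82, 76, 111, 165, 166, 170, 168, 168, 169, 168, 169, 166, 163, 165, 167, 175, 197, 223, 221, 223, 219, 220, 220, 222, 222, 224, 223, 223, 214, 180, 145, 123, 177, 196, 217, 224, 221, 222, 223, 222, 222, 222, 221, 222, 221, 220, 207, 185, 189, 190, 189, 187, 188, 188, 189, 187, 186, 188, 185]
250 [83, 77, 78, 119, 164, 168, 169, 169, 167, 170, 172, 170, 167, 164, 164, 166, 169, 195, 224, 223, 225, 224, 225, 226, 224, 224, 221, 220, 221, 210, 171, 151, 121, 187, 205, 225, 225, 226, 225, 224, 224, 223, 224, 224, 222, 223, 212, 182, 186, 188, 188, 188, 187, 188, 185, 183, 182, 181, 182, 183]
290 [79, 73, 60, 89, 141, 161, 164, 165, 166, 163, 164, 168, 168, 165, 161, 162, 165, 195, 225, 225, 225, 223, 225, 222, 223, 224, 222, 224, 218, 191, 153, 123, 167, 194, 217, 225, 224, 225, 224, 224, 226, 225, 226, 226, 226, 218, 193, 194, 195, 187, 183, 182, 181, 180, 177, 165, 113, 46, 46, 44]
[271 218  27  26 542] [284.27490775 230.6402214 ] [553.  140.6 156. ] (array([0.02, 0.01, 0.02]), array([ 12.8, -23.1, 100.3]))
```

The seam is tight and parallel, with the same narrow rounded-edge line along its length. The knob is at (553,140). I'll descend over it and grip lightly.

>>> carry_out(
  commands=[
    [0,0,0,6,-12,0,0.2],
    [0,0,0,12.5,-22.5,0,0.2],
    [0,0,0,12.5,-22.5,0,0.2],
    [0,0,0,12.5,-22.5,30,0.2],
    [0,0,0,12.5,-22.5,60,0.2],
    [0,0,0,12.5,-22.5,82,0.2],
    [0,0,0,12.5,-22.5,94,0.2],
    [0,0,0,12.5,-22.5,98,0.2],
    [0,0,0,12.5,-22.5,98,-1],
    [0,0,0,12.5,-22.5,98,-1],
    [0,0,0,12.5,-22.5,98,-1],
    [0,0,0,12.5,-22.5,98,-1],
    [0,0,0,12.5,-22.5,98,-1],
    [0,0,0,12.5,-22.5,98,-1],
    [0,0,0,12.5,-22.5,98,-1],
    [0,0,0,12.5,-22.5,98,-1],
  ],
  force=12,
)

```text
time_s: 17.95
ee_pos: [553.2, 140.3, 134.0]
ee_rot: [-180.0, -0.1, 10.7]
force: [0.1, 0.8, 4.3]
gripper_width: 19.6
gripper_force: 12.0
```

>>> carry_out(
  commands=[
    [0,0,0,-0.2,3,0,-1],
    [0,0,0,-0.9,8.1,0,-1],
    [0,0,0,-2,13.3,0,-1],
    [0,0,0,-3.7,18.5,0,-1],
    [0,0,0,-5.7,23.5,0,-1],
    [0,0,0,-8.2,28.3,0,-1],
    [0,0,0,-11.1,32.9,0,-1],
    [0,0,0,-14.4,37.2,0,-1],
    [0,0,0,-18.1,41.1,0,-1],
    [0,0,0,-22.1,44.8,0,-1],
    [0,0,0,-26.3,48.1,0,-1],
    [0,0,0,-30.9,51,0,-1],
    [0,0,0,-35.7,53.5,0,-1],
    [0,0,0,-40.7,55.6,0,-1],
    [0,0,0,-45.9,57.2,0,-1],
    [0,0,0,-51.1,58.4,0,-1],
    [0,0,0,-51.1,58.4,0,-1],
  ],
)

```text
time_s: 19.65
ee_pos: [512.2, 72.5, 133.3]
ee_rot: [179.9, 0.1, 10.7]
force: [0.9, 1.3, 2.3]
gripper_width: 19.6
gripper_force: 12.0
```

Forces are low. I'll continue the swing into its stop.

>>> carry_out(
  commands=[
    [0,0,0,-3,0.4,0,-1],
    [0,0,0,-6,0.7,0,-1],
    [0,0,0,-9,0.9,0,-1],
    [0,0,0,-11,0.9,0,-1],
    [0,0,0,-13,0.9,0,-1],
    [0,0,0,-14.5,0.9,0,-1],
    [0,0,0,-14.5,0.9,0,-1],
    [0,0,0,-14.5,0.9,0,-1],
  ],
)

```text
time_s: 20.45
ee_pos: [499.1, 68.4, 133.3]
ee_rot: [179.8, 0.1, 10.7]
force: [3.4, -3.5, 0.8]
gripper_width: 19.5
gripper_force: 12.0
```

>>> carry_out(
  commands=[
    [0,0,0,0,0,0,-1],
    [0,0,0,0,0,0,-1],
    [0,0,0,-1.5,0,0,-1],
    [0,0,0,-3,0,0,-1],
    [0,0,0,-4,0,0,-1],
    [0,0,0,-4,0,0,-1],
  ],
  force=30,
)

```text
time_s: 21.05
ee_pos: [496.6, 67.8, 133.4]
ee_rot: [179.8, -0.1, 10.7]
force: [6.4, -4.4, -1.5]
gripper_width: 19.5
gripper_force: 30.0
```

>>> carry_out(
  commands=[
    [0,0,0,2,0,0,-1],
    [0,0,0,2,0,0,-0.35],
    [0,0,0,2,0,0,-0.35],
    [0,0,0,2,0,0,-0.35],
    [0,0,0,2,0,0,-0.35],
    [0,0,0,2,0,0,-0.35],
    [0,0,0,2,0,-15,-0.35],
    [0,0,0,2,0,-45,-0.35],
    [0,0,0,2,-10,-90,-0.35],
    [0,0,0,0,-20,-135,-0.35],
    [0,0,0,0,-20,-170,-0.35],
    [0,0,0,0,-20,-170,-0.35],
    [0,0,0,0,-20,-170,-0.35],
  ],
)

```text
time_s: 22.35
ee_pos: [491.6, 88.8, 303.7]
ee_rot: [180.0, -0.0, 10.7]
force: [-0.7, 0.6, -0.3]
gripper_width: 29.6
gripper_force: 0.0
```

```bash
python3 snap.py w11
python3 - <<'E'
from h import *; import pickle
i=cv2.imread("pics/w11.png"); h=cv2.cvtColor(i,cv2.COLOR_BGR2HSV)
k=(((h[:,:,0]<6)|(h[:,:,0]>174))&(h[:,:,1]>180)&(h[:,:,2]>140)).astype(np.uint8)
n,l,s,c=cv2.connectedComponentsWithStats(k)
st=pickle.load(open("w11.pkl","rb")); w=cam("wrist",st)
for j in range(1,n):
    if s[j,4]>60: 
        P=ray(w,c[j],156); print(s[j],c[j],P.round(1),R.from_euler("z",-10.7,degrees=True).apply(P-[545.4,116.5,0]).round(1))
cv2.imwrite("pics/w11c.png",cv2.resize(i[60:330,160:480],(800,600)[:2] and (711,600),interpolation=cv2.INTER_CUBIC))
E
```

```text
22.35 [491.6  88.8 303.7] [ 1.7999e+02 -5.0000e-02  1.0680e+01] [-0.7  0.6 -0.3] 29.6 0.0
[333 202  22  21 340] [343.24705882 212.17941176] [504.9  69.7 156. ] [-48.5 -38.4 156. ]
```

View pics/w11c.png

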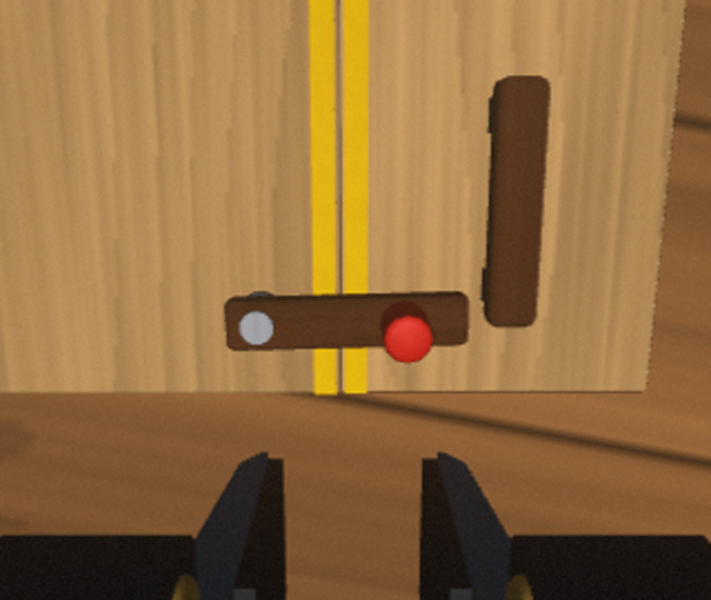

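The view shows the bar across the seam over the panel, with pivot (256,328) and knob (408,340). The sides line up at row 391 and the seam is tight. The bar still slopes about 1.4°, so it is a touch short of its stop. I'll push the knob home from its inner side with shut fingers.

>>> carry_out(
  commands=[
    [0,0,0,15,7,0,-1],
    [0,0,0,32,14,0,-1],
    [0,0,0,48,20,0,-1],
    [0,0,0,48,20,35,-1],
    [0,0,0,48,20,75,-1],
    [0,0,0,48,20,115,-1],
    [0,0,0,48,20,145,-1],
    [0,0,0,48,20,162,-1],
    [0,0,0,48,20,169,-1],
    [0,0,0,48,20,169,-1],
    [0,0,0,44,20,169,-1],
    [0,0,0,40,20,169,-1],
    [0,0,0,38,20,169,-1],
    [0,0,0,38,20,169,-1],
  ],
)

```text
time_s: 23.8
ee_pos: [532.6, 76.1, 135.2]
ee_rot: [180.0, -0.1, 10.7]
force: [-0.3, -0.3, -0.6]
gripper_width: 0.6
gripper_force: 0.0
```

>>> carry_out(
  commands=[
    [0,0,0,-1,0,0,-1],
    [0,0,0,-2,0,0,-1],
    [0,0,0,-3,0,0,-1],
    [0,0,0,-4,0,0,-1],
    [0,0,0,-5,0,0,-1],
    [0,0,0,-6,0,0,-1],
    [0,0,0,-6,0,0,-1],
  ],
)

```text
time_s: 24.5
ee_pos: [529.6, 75.3, 135.0]
ee_rot: [180.0, -0.4, 10.7]
force: [7.1, 1.2, -1.5]
gripper_width: -0.0
gripper_force: 3.4
```

>>> carry_out(
  commands=[
    [0,0,0,-1.5,0,0,-1],
    [0,0,0,-3,0,0,-1],
    [0,0,0,-4,0,0,-1],
    [0,0,0,-4,0,0,-1],
  ],
)

```text
time_s: 24.9
ee_pos: [529.3, 75.2, 135.4]
ee_rot: [180.0, -0.8, 10.7]
force: [14.1, 2.8, -6.8]
gripper_width: 0.5
gripper_force: 6.9
```

That was a hard stop: 14 N with 0.3 mm of travel. I'll retreat and check.

>>> carry_out(
  commands=[
    [0,0,0,5,0,0,-1],
    [0,0,0,15,0,0,-1],
    [0,0,0,18,0,0,-1],
    [0,0,0,18,0,-30,-1],
    [0,0,0,18,0,-70,-1],
    [0,0,0,0,0,-110,-1],
    [0,0,0,-20,-10,-150,-1],
    [0,0,0,-30,-20,-168,-1],
    [0,0,0,-30,-20,-168,-1],
    [0,0,0,-30,-20,-168,-1],
  ],
)

```text
time_s: 25.9
ee_pos: [489.4, 88.2, 301.6]
ee_rot: [180.0, 0.1, 10.7]
force: [0.6, 1.2, -0.2]
gripper_width: 0.7
gripper_force: 0.0
```

```bash
python3 snap.py w12
python3 - <<'E'
from h import *; import pickle
i=cv2.imread("pics/w12.png"); h=cv2.cvtColor(i,cv2.COLOR_BGR2HSV)
k=(((h[:,:,0]<6)|(h[:,:,0]>174))&(h[:,:,1]>180)&(h[:,:,2]>140)).astype(np.uint8)
n,l,s,c=cv2.connectedComponentsWithStats(k)
st=pickle.load(open("w12.pkl","rb")); w=cam("wrist",st); B=lambda P:R.from_euler("z",-10.7,degrees=True).apply(P-[545.4,116.5,0]).round(1)
for j in range(1,n):
    if s[j,4]>60: print(s[j],c[j],B(ray(w,c[j],156)))
y=((h[:,:,0]>22)&(h[:,:,0]<32)&(h[:,:,1]>200)).astype(np.uint8)
for r in range(60,330,20):
    x=np.flatnonzero(np.diff(np.r_[0,y[r],0])); print(r,x)
# bar edges (dark) : rows per column
for f in ("w11","w12"):
  g=cv2.imread(f"pics/{f}.png")[:,:,2]; p=[int(v) for v in (proj(cam("wrist",pickle.load(open(f+".pkl","rb"))),R.from_euler("z",10.7,degrees=True).apply([[-50,25,122],[-50,-20,122]])+[545.4,116.5,0])).ravel()]
  print(f,p)
  for col in range(min(p[0],p[2])+12,max(p[0],p[2]),8):
    d=np.flatnonzero(g[p[1]-25:p[1]+25,col]<115)+p[1]-25; print(col,d.min() if len(d) else None,d.max() if len(d) else None)
E
```

```text
25.9 [489.4  88.2 301.6] [1.7998e+02 7.0000e-02 1.0700e+01] [ 0.6  1.2 -0.2] 0.7 0.0
[333 202  21  21 345] [343.28695652 211.70144928] [-50.2 -38.5 156. ]
60 [299 309 315 325]
80 [300 309 315 325]
100 [300 310 315 323 324 325]
120 [300 310 315 325]
140 [300 310 315 325]
160 [301 310 315 325]
180 [301 310 316 325]
200 []
220 [302 310 316 325]
240 []
260 []
280 []
300 []
320 []
w11 [273, 205, 321, 205]
285 193 216
293 193 216
301 193 216
309 193 216
317 192 215
w12 [273, 203, 321, 203]
285 191 214
293 191 214
301 191 214
309 191 214
317 191 214
```

The bar is now exactly perpendicular to the seam, with its knob at bin x = -50. The seam is unchanged and the gripper is clear, so I'm handing in.

```bash
python3 -c "
from workcell import workorder; print(workorder.job_done())"
```

```text
the job is handed in; nothing more can be done
None
```

The job is handed in, with no verdict shown: the largest panel lies level, tight at the seam and lined up with the fixed half (within about 0.5 mm), and the turn-bar is against its stop across the seam; about 26 s were used and nothing touched the eggs, canister or scoop.

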